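# Balance a swing-out rotor

## Robot

A 6-joint arm with a two-finger parallel gripper is mounted at the origin on a cart in front of the work surface, level with it; the furniture and walls round the work are solid. World frame = base frame: x ahead of the robot, y to its left, z up, the work surface at z = 0. Lengths are in m, angles in rad, forces in N, time in s.
With the tool pointing down it reaches from about 0.25 to 0.775 m from the base axis. Payload 4 kg.
Tool frame: the origin (TCP) lies on the centre line of the jaws, within the pads' length; the fingertips stand 25 mm ahead of it and the grasp point (between the pads) lies 6 mm ahead of it (finger_overhang is the distance from the TCP to the fingertips, in m); z points along the fingers, y is the line along which they close (so a half turn about z gives the same grasp; the last joint's range is limited). The gripper opens to 85 mm and grips with 20 to 120 N. Pads are 22 mm wide; open, the fingers measure 114 mm over their backs; the gripper's body (76 mm by 85 mm) begins 54 mm behind the grasp point. The pads swing forward as they close: fully open they stand 13 mm farther back than shut.
Start: joints at [-1.448, 0.087, 1.371, -0, 1.684, -0.103], TCP at [0.123, -0.536, 0.256] pointing down, gripper open.
Joint ranges: [-3.1, 3.1], [-0.76, 2.03], [0.27, 2.55], [-1.08, 4.22], [0.17, 2.65], [-2.57, 2.57]. Speed limits (rad/s): [2.79, 2.79, 3.14, 3.14, 3.14, 3.14].

## Interface

Orientations are given as a unit quaternion [x, y, z, w].
In Python, from plant import observe, camera, sign_off, look_for, masks_of, finger_overhang gives the robot as it stands.
- The arm moves only by the tool servo_tool, never from a script. Its argument "increments" is one flat list of numbers, 5 for each row, row after row: the shift along the tool's x, y, z as a fraction of full scale, then the turn about the tool's z as a fraction of full scale, then the opening in per cent of the stroke, from 0 (shut) to 100 (fully open). In form: [x, y, z, yaw, hand, x, y, z, yaw, hand, ...]. A call has 1 to 10 rows; each row shifts and turns the commanded pose from where the row before left it, along the tool's axes as they then stand; what a row does not reach is not made up. Full scale, the value 1, is 0.1 m for a shift and 90 degrees for a turn. A row lasts 1/12 s, in which the tool goes at most 41.7 mm and 7.16 degrees, less where a joint would pass 70% of its speed; a pose out of reach is approached as far as the arm can. A call with a number of a shift or a turn outside -1 to 1 is refused whole. A call with a gripper value outside its range is refused whole. The fingers move at their own pace and stop on an object; "force" is the grip in N (left out, the last holds). Time passes only in rows, so rows that do not move let the fingers close. It gives the time, the measured TCP pose, the force, the opening and the grip force at its end, in the units of the state.
- observe(): the state, without advancing time (a new reading comes with each control period).
- camera(name): name is "scene" or "top" or "wrist"; returns a dict with "img" (480x640x3 uint8, blue, green, red), "depth" (480x640 float32, m along the optical axis (not along the pixel's ray), 0 where there is no reading), "fx", "fy", "cx", "cy" (pixels), "k1" (the pictures are not rectified: a ray, as slopes to the right and down, at radius r is drawn at 1 + k1 r^2 times it, then the intrinsics apply), "extrinsics" (4x4, takes a point from camera to world coordinates); the wrist camera has in their place "T_tool_cam" (4x4, takes a point from camera to tool coordinates, whose origin is the TCP and whose axes are the flange's). Camera axes: x right, y down, z forward; pixel columns grow to the right and rows downward; lengths in m; the calibration is good to about 2 mm. A picture is of the moment at which its call begins: read the wrist's pose just before it.
- sign_off(): hands the job in; it is judged then, once.
Trained networks look in the newest picture that a camera, given by its name, has taken for a name from the list of things; names that differ only in an ending like _2 or _b are one class to them, and where a whole thing is asked for, a point or a joint stands for the part that bears it (a point fixed in the world has none). Each returns a list of dicts, best first, with "score" (0 to 1); they miss things now and then, are a little off and sometimes report something else, mostly with a low value. They report only what shows in the picture. A call takes as long as a camera call.
- look_for(camera, thing): "bbox" ([centre column, centre row, width, height] in pixels, round what is visible of it).
- masks_of(camera, thing): "mask" (480x640 bool, what is visible of it) and "bbox" ([centre column, centre row, width, height] in pixels, round what is visible of it).
The state is a dict: "time_s": time; "q": joint angles; "dq": joint speeds; "joint_efforts": joint torques, N m; "position": TCP position; "orientation": TCP orientation; "force": force on the tool from outside, world axes, zero at the start; "torque": the same for the moment, N m; "gripper_width": finger opening in m; "grip_force": force on a finger pad.
Only numpy, scipy, OpenCV 4.12 (cv2) and the standard library are available. Lean on these libraries where they do the work, as an engineer would, in place of code of your own. Each camera call takes 0.05 s, during which the arm holds its last target. There are 200 camera calls.

## Task

The eight-place swing-out centrifuge rotor on the bench is half loaded with three capped tubes. Balance it for the run: gather the three capped tubes that stand by themselves on the bench (not those in the yellow rack) and seat each one, upright and fully down, in the bucket straight across the hub from a loaded tube of its own size, tall opposite tall and short opposite short. Leave the loaded tubes in their buckets, and leave the open tube and the small white bottle where they stand.

Things in the scene. Friction and masses are not known exactly. Their poses are not given: they have to be found in the camera images.
- rotor: fixed swing-out rotor, 210 mm across: low hub (nut 61 mm high), 8 grey round buckets hanging rigidly upright. Origin on the bench under the hub centre, z up; bucket centres on a 80 mm radius at 0, 45, .. 315 deg from its x axis. Bucket floor 16 mm and rim 60 mm above the bench, inner dia. 34.5, flared to 46 at the rim. Tubes are best gripped by the cap, fingers closing along the line to the hub.
- tall_loaded_1: capped 50 ml screw-cap tube with blue cap, self-standing, 115 mm high; wall 29 mm in diameter, cap 34 mm in diameter over its top 14 mm. Origin: centre of the underside, z up along the tube. Stands seated in a bucket (origin 16 mm above the bench) and stays; the bucket across the hub is empty.
- tall_loaded_2: capped 50 ml screw-cap tube with blue cap, self-standing, 115 mm high; wall 29 mm in diameter, cap 34 mm in diameter over its top 14 mm. Origin: centre of the underside, z up along the tube. Stands seated in another bucket and stays; the bucket across the hub is empty.
- short_loaded: capped 25 ml screw-cap tube with blue cap, the same diameters as the tall tubes (wall 29 mm, cap 34 mm over the top 14 mm) but only 80 mm high. Origin: centre of the underside, z up along the tube. Stands seated in a third bucket and stays; the bucket across the hub is empty.
- tall_1: capped 50 ml screw-cap tube with blue cap, self-standing, 115 mm high; wall 29 mm in diameter, cap 34 mm in diameter over its top 14 mm. Origin: centre of the underside, z up along the tube. Stands loose on the bench; about 35 g. The two loose tall tubes are interchangeable.
- tall_2: capped 50 ml screw-cap tube with blue cap, self-standing, 115 mm high; wall 29 mm in diameter, cap 34 mm in diameter over its top 14 mm. Origin: centre of the underside, z up along the tube. Stands loose on the bench; about 35 g. Alike to tall_1.
- short_1: capped 25 ml screw-cap tube with blue cap, the same diameters as the tall tubes (wall 29 mm, cap 34 mm over the top 14 mm) but only 80 mm high. Origin: centre of the underside, z up along the tube. Stands loose on the bench; about 30 g.
- open_tube: look-alike: 50 ml tube without its cap, clear and empty with an open mouth, 29 mm in diameter, 100 mm high, standing loose on the bench; it must not be spun and stays where it stands. Origin: centre of the underside.
- white_bottle: look-alike: small white plastic bottle with white screw cap, 41 mm in diameter, 74 mm high, standing loose on the bench; it stays where it stands. Origin: centre of the underside.

How it is judged:
By the outcome, as a careful person would: the job done as asked, in the order asked, and still so for the second after the job is handed in, with the robot touching nothing.
It also fails if it takes over 80 s, if anything falls off the work surface, if the arm or the gripper's body presses on something with over 40 N, if the wrist force passes 120 N, or if a joint passes its speed limit or range.

## Working session

There is one attempt and no reset: what is moved stays moved. The work goes in short steps, Python scripts to look and compute and a tool call to move; the robot and the scene stay as the last step left them, time stands still between calls to the robot, and variables do not carry over. Pictures are saved under pics/ and viewed, at most 14 in all, crops included, and the job is handed in when it is done.

Besides the shell and the picture viewer there is one more tool, called after "Request:" by a JSON object that holds its "op" and its "data", one argument or row to a line. servo_tool: Moves the arm, as the interface text tells. Its arguments: {"type":"object","properties":{"increments":{"type":"array"},"force":{"type":"number"}},"required":["increments"]}

```bash
mkdir -p pics; ls; cat > h.py <<'E'
import numpy as np, cv2
from plant import *
def pts(c, us, vs, T=None):
    # pixels -> world points using depth
    us=np.asarray(us);vs=np.asarray(vs)
    d=c["depth"][vs,us]; k=d>0; us,vs,d=us[k],vs[k],d[k]
    K=np.array([[c["fx"],0,c["cx"]],[0,c["fy"],c["cy"]],[0,0,1.]])
    n=cv2.undistortPoints(np.stack([us,vs],1).astype(float).reshape(-1,1,2),K,np.array([c["k1"],0,0,0.])).reshape(-1,2)
    P=np.c_[n*d[:,None],d,np.ones(len(d))]
    E=c["extrinsics"] if T is None else T
    return (P@np.asarray(E).T)[:,:3]
E
python3 - <<'E'
from h import *
o=observe();print({k:np.round(v,3) for k,v in o.items()})
for n in ("scene","top","wrist"):
    c=camera(n);cv2.imwrite(f"pics/{n}0.png",c["img"])
    print(n,c["fx"],c["k1"],np.round(c.get("extrinsics",c.get("T_tool_cam")),3).tolist())
print(finger_overhang() if callable(finger_overhang) else finger_overhang)
E
```

```text
pics
{'time_s': np.float64(0.0), 'q': array([-1.448,  0.088,  1.372,  0.   ,  1.684, -0.103]), 'dq': array([ 0.001,  0.001,  0.   ,  0.002,  0.001, -0.   ]), 'joint_efforts': array([-0.0000e+00, -3.5186e+01, -3.1328e+01, -0.0000e+00,  1.1000e-02,
       -0.0000e+00]), 'position': array([ 0.123, -0.536,  0.255]), 'orientation': array([ 0.994,  0.113, -0.   , -0.001]), 'force': array([0.191, 0.207, 0.736]), 'torque': array([-0.054, -0.019,  0.042]), 'grip_force': np.float64(0.0), 'gripper_width': np.float64(0.086)}
scene 474.4228874903696 0.02876475949218935 [[-0.624, -0.487, 0.611, -0.072], [-0.781, 0.365, -0.507, 0.526], [0.024, -0.793, -0.608, 0.666], [0.0, 0.0, 0.0, 1.0]]
top 479.8264934282339 -0.12770616515458416 [[-0.005, -0.989, 0.15, 0.405], [-1.0, 0.009, 0.024, 0.009], [-0.025, -0.15, -0.988, 1.042], [0.0, 0.0, 0.0, 1.0]]
wrist 331.4654541099108 -0.02295171458622149 [[0.0, -0.95, -0.312, 0.081], [1.0, 0.0, 0.001, 0.0], [-0.001, -0.312, 0.95, -0.118], [0.0, 0.0, 0.0, 1.0]]
0.025
```

View pics/top0.png

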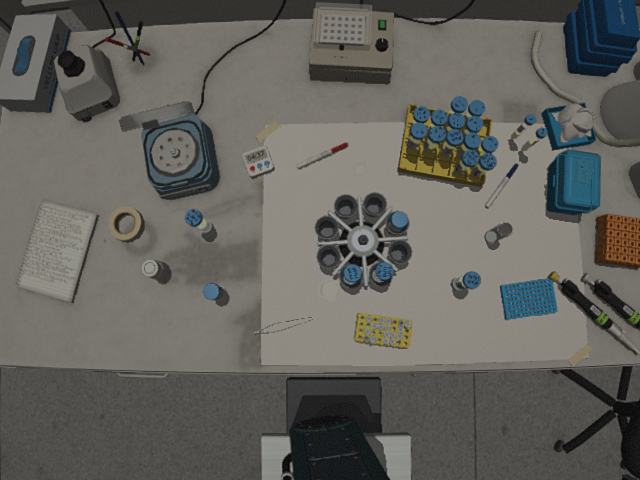

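View pics/scene0.png

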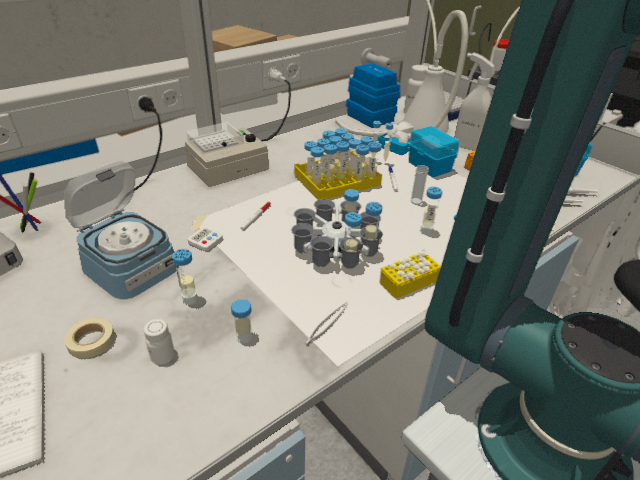

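```bash
python3 - <<'E'
from h import *
for n in ("top","scene"):
    c=camera(n)
    for t in ("rotor","tall_1","tall_loaded_1","short_1","short_loaded","open_tube","white_bottle"):
        for r in masks_of(n,t):
            if r["score"]<.2: continue
            v,u=np.nonzero(r["mask"]);P=pts(c,u,v)
            zt=np.percentile(P[:,2],97);Q=P[P[:,2]>zt-.012]
            print(n,t,round(r["score"],2),np.round(r["bbox"]).astype(int),"ztop",zt.round(3),"top xy",((Q.max(0)+Q.min(0))/2).round(3)[:2],np.median(Q,0).round(3)[:2])
E
```

```text
top rotor 0.64 [364 240  98  98] ztop 0.061 top xy [ 0.564 -0.06 ] [ 0.564 -0.056]
top tall_1 0.93 [465 280  32  20] ztop 0.117 top xy [ 0.471 -0.268] [ 0.472 -0.266]
top tall_1 0.72 [198 222  25  21] ztop 0.116 top xy [0.602 0.282] [0.602 0.281]
top tall_loaded_1 0.81 [352 275  18  20] ztop 0.133 top xy [ 0.487 -0.034] [ 0.486 -0.034]
top tall_loaded_1 0.65 [466 279  30  14] ztop 0.117 top xy [ 0.471 -0.267] [ 0.472 -0.265]
top tall_loaded_1 0.64 [382 273  22  19] ztop 0.133 top xy [ 0.491 -0.094] [ 0.49  -0.094]
top short_1 0.85 [215 292  20  19] ztop 0.081 top xy [0.456 0.251] [0.456 0.25 ]
top short_loaded 0.84 [397 222  16  25] ztop 0.099 top xy [ 0.598 -0.131] [ 0.597 -0.13 ]
top open_tube 0.57 [500 233  32  22] ztop 0.1 top xy [ 0.576 -0.347] [ 0.575 -0.344]
top open_tube 0.33 [381 274  22  24] ztop 0.133 top xy [ 0.491 -0.094] [ 0.49  -0.094]
top white_bottle 0.77 [156 272  24  22] ztop 0.074 top xy [0.503 0.383] [0.504 0.382]
scene rotor 0.65 [338 232  94  70] ztop 0.062 top xy [ 0.56  -0.058] [ 0.557 -0.043]
scene tall_1 0.9 [185 277  25  54] ztop 0.115 top xy [0.598 0.286]
[... 287 characters left out ...]
cene tall_loaded_1 0.22 [338 232  93  68] ztop 0.062 top xy [ 0.56  -0.058] [ 0.556 -0.043]
scene short_1 0.95 [241 322  23  43] ztop 0.081 top xy [0.453 0.253] [0.449 0.254]
scene short_1 0.66 [160 345  28  41] ztop 0.073 top xy [0.501 0.386] [0.497 0.387]
scene short_loaded 0.66 [351 200  14  25] ztop 0.098 top xy [ 0.594 -0.128] [ 0.591 -0.125]
scene open_tube 0.97 [418 185  22  45] ztop 0.1 top xy [ 0.572 -0.346] [ 0.572 -0.345]
scene open_tube 0.49 [158 343  30  46] ztop 0.073 top xy [0.501 0.386] [0.497 0.387]
scene white_bottle 0.8 [160 344  30  45] ztop 0.073 top xy [0.501 0.386] [0.497 0.387]
scene white_bottle 0.63 [338 233  92  71] ztop 0.062 top xy [ 0.56  -0.057] [ 0.555 -0.04 ]
```

The top view shows the rotor at about (362,240). The loaded tall tubes are at (352,275) and (382,273), and the loaded short is at (399,220). The loose talls are at (468,281) and (194,217), and the loose short is at (212,291). The scene view agrees: the open tube is clear at (418,185) and the white bottle is at (160,343). I'll start with the right-hand tall tube.

Request:
{"op": "servo_tool", "data": {
  "increments": [0.36, -0.166, 0, 0, 100, 0.36, -0.166, 0, 0, 100, 0.36, -0.166, 0, 0, 100, 0.36, -0.166, 0, 0, 100, 0.36, -0.166, 0, 0, 100, 0.36, -0.166, 0, 0, 100, 0.36, -0.166, 0, 0, 100, 0.36, -0.166, 0, 0, 100, 0.36, -0.166, 0, 0, 100, 0.36, -0.166, 0, 0, 100],
  "force": 40
}}

```text
time_s: 1.78
position: [0.4381, -0.2922, 0.2566]
orientation: [0.994, 0.113, 0.0, 0.0]
force: [0.2, -1.1, -0.4]
gripper_width: 0.0855
grip_force: 0.0
```

Request:
{"op": "servo_tool", "data": {
  "increments": [0, 0, 0, -0.078, 100, 0, 0, 0, -0.078, 100, 0, 0, 0, -0.078, 100, 0, 0, 0, -0.078, 100, 0, 0, 0, -0.078, 100, 0, 0, 0, -0.078, 100, 0, 0, 0, -0.078, 100, 0, 0, 0, -0.078, 100, 0, 0, 0, 0, 100, 0, 0, 0, 0, 100]
}}

```text
time_s: 2.62
position: [0.4368, -0.2937, 0.2564]
orientation: [0.825, 0.566, -0.0, 0.0]
force: [0.1, -0.3, -0.0]
gripper_width: 0.0856
grip_force: 0.0
```

```bash
cat >> h.py <<'E'
from scipy.spatial.transform import Rotation as R
from scipy.optimize import least_squares
def pose(o=None):
    o=o or observe(); T=np.eye(4);T[:3,:3]=R.from_quat(o["orientation"]).as_matrix();T[:3,3]=o["position"];return T
def theta(T): return np.degrees(np.arctan2(T[1,0],T[0,0]))
def go(xyz,th=None):
    "print tool-axis shift (fractions of 0.1 m) and turn (fractions of 90 deg)"
    T=pose();d=(T[:3,:3].T@(np.array(xyz)-T[:3,3]))/.1
    print("pos",T[:3,3].round(4),"th",theta(T).round(2),"shift",d.round(3),"yaw",None if th is None else round(-((th-theta(T)+180)%360-180)/90,3))
def circ(P,r):
    # fit fixed-radius circle to the upper face disc: use hull points
    h=cv2.convexHull(P[:,:2].astype(np.float32)).reshape(-1,2)
    f=least_squares(lambda c:np.hypot(*(h-c).T)-r,h.mean(0),loss="soft_l1",f_scale=.001)
    return f.x
def wrist():
    T=pose();c=camera("wrist");return c,T@np.asarray(c["T_tool_cam"])
def find(cam,t,smin=.3,band=.004,r=.017):
    if cam=="wrist": c,E=wrist()
    else: c=camera(cam);E=None
    out=[]
    for m in masks_of(cam,t):
        if m["score"]<smin: continue
        v,u=np.nonzero(m["mask"]);P=pts(c,u,v,E);zt=np.percentile(P[:,2],95);Q=P[abs(P[:,2]-zt)<band]
        print(cam,t,round(m["score"],2),np.round(m["bbox"]).astype(int),"z",zt.round(4),"circ",circ(Q,r).round(4),"mean",Q.mean(0).round(4)[:2])
    return c,E
E
python3 - <<'E'
from h import *
o=observe();print(o["time_s"],o["q"].round(3),o["force"].round(2))
c,E=find("wrist","tall_1");cv2.imwrite("pics/w1.png",c["img"])
find("top","tall_1")
go([.471,-.267,.255],71.5)
E
```

```text
2.6167 [-0.7    0.034  1.426 -0.     1.681 -0.332] [ 0.1  -0.35 -0.03]
wrist tall_1 0.63 [352 184  42  52] z 0.1162 circ [ 0.4715 -0.2677] mean [ 0.4714 -0.2673]
top tall_1 0.86 [467 280  33  19] z 0.1162 circ [ 0.4716 -0.2676] mean [ 0.4716 -0.2678]
top tall_1 0.75 [199 222  29  20] z 0.1153 circ [0.6018 0.2823] mean [0.6017 0.2826]
pos [ 0.4368 -0.2937  0.2563] th 69.01 shift [0.372 0.224 0.013] yaw -0.028
```

Request:
{"op": "servo_tool", "data": {
  "increments": [0.186, 0.112, 0, 0, 100, 0.186, 0.112, 0, -0.028, 100, 0, 0, 0.25, 0, 90, 0, 0, 0.3, 0, 80, 0, 0, 0.3, 0, 70, 0, 0, 0.25, 0, 70, 0, 0, 0.2, 0, 70, 0, 0, 0.12, 0, 70, 0, 0, 0, 0, 70, 0, 0, 0, 0, 70]
}}

```text
time_s: 3.65
position: [0.471, -0.2669, 0.1143]
orientation: [0.811, 0.585, -0.0, -0.0]
force: [1.1, -0.3, 0.5]
gripper_width: 0.0599
grip_force: 0.0
```

```bash
python3 - <<'E'
from h import *
go([.4715,-.2677,.114],71.5)
print(observe()["gripper_width"],observe()["force"])
# rotor pose from loaded caps in top view
c=camera("top");Q=[]
for t,r0 in (("tall_loaded_1",.133),("short_loaded",.098)):
    for m in masks_of("top",t):
        if m["score"]<.4: continue
        v,u=np.nonzero(m["mask"]);P=pts(c,u,v);zt=np.percentile(P[:,2],95)
        if abs(zt-r0)>.006: continue
        q=circ(P[abs(P[:,2]-zt)<.004],.017);Q.append(q);print(t,q.round(4),round(m["score"],2))
# nut
m=masks_of("top","rotor")[0];v,u=np.nonzero(m["mask"]);P=pts(c,u,v)
ctr=np.array([.563,-.059]);N=P[(np.hypot(*(P[:,:2]-ctr).T)<.025)&(P[:,2]>.054)]
print("nut",len(N),N.mean(0).round(4),((N.max(0)+N.min(0))/2).round(4),np.ptp(N,0).round(4))
a0=np.degrees(np.arctan2(*(Q[0]-ctr)[::-1]));ks=[round((np.degrees(np.arctan2(*(q-ctr)[::-1]))-a0)/45) for q in Q]
f=least_squares(lambda p:np.ravel([p[:2]+.08*np.array([np.cos(p[2]+k*np.pi/4),np.sin(p[2]+k*np.pi/4)])-q for q,k in zip(Q,ks)]),[*ctr,np.radians(a0)])
print("fit",f.x[:2].round(4),np.degrees(f.x[2]).round(2),ks,(f.fun*1e3).round(1))
for k in range(8):
    a=f.x[2]+k*np.pi/4;print(k,np.degrees(a).round(1),(f.x[:2]+.08*np.array([np.cos(a),np.sin(a)])).round(4))
E
```

```text
pos [ 0.471  -0.2669  0.1143] th 71.59 shift [-0.006  0.007  0.003] yaw 0.001
0.059855179671423085 [ 1.06990449 -0.28314108  0.49691254]
tall_loaded_1 [ 0.4908 -0.0952] 0.51
tall_loaded_1 [ 0.4871 -0.0345] 0.5
short_loaded [ 0.5982 -0.1308] 0.78
nut 121 [ 0.5627 -0.0592  0.0585] [ 0.564  -0.0604  0.0596] [0.0462 0.0414 0.0111]
fit [ 0.5626 -0.0595] -153.46 [0, 7, 2] [ 0.3 -0.  -0.4  0.3  0.2 -0.3]
0 -153.5 [ 0.491  -0.0953]
1 -108.5 [ 0.5373 -0.1354]
2 -63.5 [ 0.5983 -0.1311]
3 -18.5 [ 0.6385 -0.0848]
4 26.5 [ 0.6342 -0.0238]
5 71.5 [0.5879 0.0164]
6 116.5 [0.5269 0.0121]
7 161.5 [ 0.4867 -0.0342]
```

Request:
{"op": "servo_tool", "data": {
  "increments": [0, 0, 0, 0, 30, 0, 0, 0, 0, 30, 0, 0, 0, 0, 30, 0, 0, 0, 0, 30, 0, 0, 0, 0, 30, 0, 0, -0.15, 0, 30, 0, 0, -0.35, 0, 30, 0, 0, -0.4, 0, 30, 0, 0, -0.4, 0, 30, 0, 0, -0.35, 0, 30]
}}

```text
time_s: 4.68
position: [0.4709, -0.2668, 0.2812]
orientation: [0.811, 0.585, 0.0, 0.0]
force: [-0.6, -1.7, 0.6]
gripper_width: 0.0335
grip_force: 39.8
```

```bash
python3 - <<'E'
from h import *
o=observe();print(o["gripper_width"],o["grip_force"],o["force"].round(2))
go([.6385,-.0848,.28],71.5)
E
```

```text
0.03346215991462369 39.83331620693207 [-0.61 -1.69  0.6 ]
pos [ 0.4709 -0.2668  0.2812] th 71.62 shift [2.255 1.017 0.012] yaw 0.001
```

Request:
{"op": "servo_tool", "data": {
  "increments": [0.15, 0.068, 0, 0, 30, 0.28, 0.126, 0, 0, 30, 0.28, 0.126, 0, 0, 30, 0.28, 0.126, 0, 0, 30, 0.28, 0.126, 0, 0, 30, 0.28, 0.126, 0, 0, 30, 0.28, 0.126, 0, 0, 30, 0.28, 0.126, 0, 0, 30, 0.145, 0.067, 0, 0, 30, 0, 0, 0, 0, 30]
}}

```text
time_s: 5.52
position: [0.6402, -0.0817, 0.2772]
orientation: [0.81, 0.587, -0.0, -0.001]
force: [-1.3, 0.1, -0.3]
gripper_width: 0.0332
grip_force: 39.9
```

```bash
python3 - <<'E'
from h import *
c,E=wrist();cv2.imwrite("pics/w2.png",c["img"])
go([.6385,-.0848,.28],71.5);print(observe()["q"].round(2))
E
```

```text
pos [ 0.6392 -0.0835  0.2775] th 71.77 shift [-0.015 -0.002 -0.025] yaw 0.003
[-0.22  0.3   1.08 -0.    1.76  0.1 ]
```

View pics/w2.png

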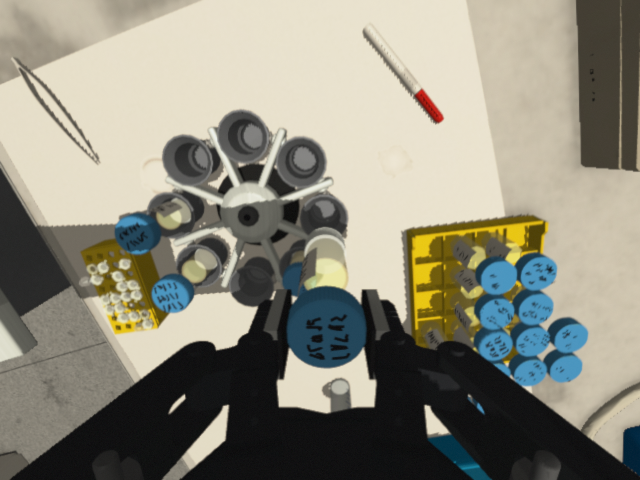

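The tube hangs upright in the jaws with its cap at (327,328), and the target bucket is below it at about (323,215). I'll go down to just above the rim and check.

Request:
{"op": "servo_tool", "data": {
  "increments": [-0.01, 0, 0.15, 0, 30, 0, 0, 0.25, 0, 30, 0, 0, 0.25, 0, 30, 0, 0, 0.2, 0, 30, 0, 0, 0.1, 0, 30, 0, 0, 0, 0, 30, 0, 0, 0, 0, 30]
}}

```text
time_s: 6.15
position: [0.6379, -0.0867, 0.1843]
orientation: [0.811, 0.585, -0.0, -0.0]
force: [-0.0, 0.2, -0.2]
gripper_width: 0.033
grip_force: 39.9
```

```bash
python3 - <<'E'
from h import *
go([.6385,-.0848,.13],71.5);print(observe()["force"].round(2))
c,E=wrist()
find("top","tall_1")
E
```

```text
pos [ 0.6379 -0.0867  0.1843] th 71.56 shift [0.02  0.    0.543] yaw 0.001
[-0.04  0.19 -0.2 ]
top tall_1 0.65 [199 223  27  22] z 0.1154 circ [0.603  0.2827] mean [0.6021 0.2825]
```

Request:
{"op": "servo_tool", "data": {
  "increments": [0.02, 0, 0, 0, 30, 0, 0, 0.1, 0, 30, 0, 0, 0.12, 0, 30, 0, 0, 0.12, 0, 30, 0, 0, 0.1, 0, 30, 0, 0, 0.08, 0, 30, 0, 0, 0, 0, 30, 0, 0, 0, 0, 30]
}}

```text
time_s: 6.97
position: [0.6373, -0.0838, 0.1285]
orientation: [0.811, 0.585, -0.002, -0.002]
force: [-1.1, -0.0, -8.5]
gripper_width: 0.0333
grip_force: 41.4
```

```bash
python3 - <<'E'
from h import *
go([.6385,-.0848,.13],71.5);print(observe()["force"].round(2))
E
```

```text
pos [ 0.6373 -0.0838  0.1285] th 71.62 shift [-0.006  0.015 -0.015] yaw 0.001
[-1.07 -0.04 -8.55]
```

Request:
{"op": "servo_tool", "data": {
  "increments": [0, 0, -0.01, 0, 65, 0, 0, 0, 0, 65, 0, 0, 0, 0, 65, 0, 0, 0, 0, 65, 0, 0, -0.1, 0, 65, 0, 0, -0.3, 0, 65, 0, 0, -0.35, 0, 65, 0, 0, -0.35, 0, 65, 0, 0, -0.3, 0, 65, 0, 0, 0, 0, 65]
}}

```text
time_s: 7.8
position: [0.6415, -0.0846, 0.2847]
orientation: [0.811, 0.585, 0.006, 0.007]
force: [0.9, 0.1, 1.2]
gripper_width: 0.0556
grip_force: 0.0
```

```bash
python3 - <<'E'
from h import *
c,E=find("wrist","tall_loaded_1");cv2.imwrite("pics/w3.png",c["img"]);find("wrist","tall_1");find("scene","tall_loaded_1")
print(observe()["q"].round(2))
go([.6022,.2825,.27],116.5)
E
```

```text
wrist tall_loaded_1 0.89 [182 276  64  60] z 0.1321 circ [ 0.4897 -0.0943] mean [ 0.4905 -0.0937]
wrist tall_loaded_1 0.62 [149 225  80  52] z 0.132 circ [ 0.4862 -0.0332] mean [ 0.4871 -0.0329]
wrist tall_1 0.86 [321 225  38  55] z 0.1309 circ [ 0.6381 -0.0845] mean [ 0.6382 -0.0839]
wrist tall_1 0.32 [340 394  25  34] z 0.0607 circ [ 0.5746 -0.3502] mean [ 0.5761 -0.3347]
scene tall_loaded_1 0.77 [353 233  16  39] z 0.1323 circ [ 0.4837 -0.0322] mean [ 0.483  -0.0309]
scene tall_loaded_1 0.58 [373 220  15  37] z 0.1324 circ [ 0.4872 -0.0926] mean [ 0.4859 -0.0911]
[-0.22  0.3   1.09 -0.    1.75  0.1 ]
pos [ 0.6384 -0.0839  0.2713] th 71.62 shift [ 3.363 -1.499  0.017] yaw -0.499
```

View pics/w3.png

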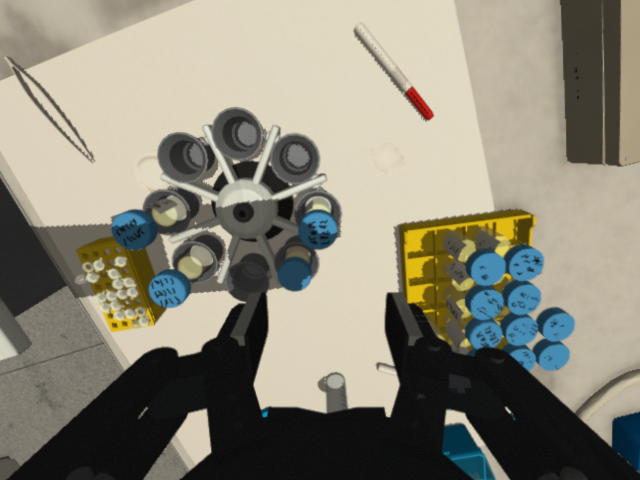

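The tube is seated: its cap top is at z=0.131, at (318,230) in the wrist view. The small blue centrifuge is close to the next tube, so I'll check the clearance first.

```bash
python3 - <<'E'
from h import *
c=camera("top");v,u=np.mgrid[0:480,0:640];P=pts(c,u.ravel(),v.ravel())
d=P[:,:2]-[.6022,.2825];r=np.hypot(*d.T);a=np.degrees(np.arctan2(d[:,1],d[:,0]))
for z0 in (.03,.08,.16):
    k=(P[:,2]>z0)&(r<.25)&(r>.03)&(P[:,2]<.5)
    print(z0,[(b,(r[k&(a//30*30==b)].min()*1e3).round() if (k&(a//30*30==b)).any() else None,P[k&(a//30*30==b)][:,2].max().round(2) if (k&(a//30*30==b)).any() else None) for b in range(-180,180,30)])
E
```

```text
0.03 [(-180, np.float64(133.0), np.float64(0.08)), (-150, None, None), (-120, np.float64(243.0), np.float64(0.06)), (-90, np.float64(247.0), np.float64(0.06)), (-60, None, None), (-30, np.float64(72.0), np.float64(0.21)), (0, np.float64(70.0), np.float64(0.24)), (30, np.float64(82.0), np.float64(0.23)), (60, None, None), (90, None, None), (120, np.float64(120.0), np.float64(0.08)), (150, None, None)]
0.08 [(-180, np.float64(135.0), np.float64(0.08)), (-150, None, None), (-120, None, None), (-90, None, None), (-60, None, None), (-30, np.float64(90.0), np.float64(0.21)), (0, np.float64(81.0), np.float64(0.24)), (30, np.float64(87.0), np.float64(0.23)), (60, None, None), (90, None, None), (120, None, None), (150, None, None)]
0.16 [(-180, None, None), (-150, None, None), (-120, None, None), (-90, None, None), (-60, None, None), (-30, np.float64(174.0), np.float64(0.21)), (0, np.float64(155.0), np.float64(0.24)), (30, np.float64(171.0), np.float64(0.23)), (60, None, None), (90, None, None), (120, None, None), (150, None, None)]
```

Request:
{"op": "servo_tool", "data": {
  "increments": [0, 0, 0, -0.072, 65, 0, 0, 0, -0.072, 65, 0, 0, 0, -0.072, 65, 0, 0, 0, -0.072, 65, 0, 0, 0, -0.072, 65, 0, 0, 0, -0.072, 65, 0, 0, 0, -0.067, 65, 0, 0, 0, 0, 65]
}}

```text
time_s: 8.82
position: [0.6386, -0.084, 0.2717]
orientation: [0.525, 0.851, -0.0, -0.001]
force: [-0.2, -0.7, -1.0]
gripper_width: 0.0556
grip_force: 0.0
```

Request:
{"op": "servo_tool", "data": {
  "increments": [0.344, 0.131, 0, 0, 70, 0.344, 0.131, 0, 0, 70, 0.344, 0.131, 0, 0, 70, 0.344, 0.131, 0, 0, 70, 0.344, 0.131, 0, 0, 70, 0.344, 0.131, 0, 0, 70, 0.344, 0.131, 0, 0, 70, 0.344, 0.131, 0, 0, 70, 0.344, 0.131, 0, 0, 70, 0.344, 0.131, 0, 0, 70]
}}

```text
time_s: 9.65
position: [0.6018, 0.2839, 0.2723]
orientation: [0.527, 0.85, -0.001, -0.0]
force: [0.5, 0.8, -0.3]
gripper_width: 0.0602
grip_force: 0.0
```

Request:
{"op": "servo_tool", "data": {
  "increments": [0, 0, 0, 0, 70, 0, 0, 0, 0, 70, 0, 0, 0, 0, 70]
}}

```text
time_s: 9.9
position: [0.6024, 0.2819, 0.2723]
orientation: [0.527, 0.85, -0.001, -0.0]
force: [0.3, 0.3, 0.3]
gripper_width: 0.0598
grip_force: 0.0
```

```bash
python3 - <<'E'
from h import *
find("wrist","tall_1");find("scene","tall_1")
print(observe()["gripper_width"])
go([.6022,.2825,.114],116.5)
E
```

```text
wrist tall_1 0.88 [326 214  40  58] z 0.1148 circ [0.6016 0.2849] mean [0.6013 0.2852]
scene tall_1 0.85 [325 192  17  39] z 0.1307 circ [ 0.6357 -0.0826] mean [ 0.635  -0.0816]
0.05981809790364935
pos [0.603  0.2807 0.2733] th 116.37 shift [2.000e-02 1.000e-03 1.593e+00] yaw -0.001
```

Request:
{"op": "servo_tool", "data": {
  "increments": [0.025, 0, 0.2, 0, 70, 0, 0, 0.3, 0, 70, 0, 0, 0.35, 0, 70, 0, 0, 0.3, 0, 70, 0, 0, 0.25, 0, 70, 0, 0, 0.19, 0, 70, 0, 0, 0, 0, 70, 0, 0, 0, 0, 70, 0, 0, 0, 0, 70]
}}

```text
time_s: 10.85
position: [0.6026, 0.2841, 0.1163]
orientation: [0.527, 0.85, 0.001, 0.001]
force: [-0.8, -0.4, 1.1]
gripper_width: 0.0604
grip_force: 0.0
```

```bash
python3 - <<'E'
from h import *
go([.602,.284,.114],116.5);print(observe()["force"].round(2))
E
```

```text
pos [0.6026 0.2841 0.1163] th 116.46 shift [ 0.001 -0.006  0.023] yaw -0.0
[-0.83 -0.42  1.06]
```

Request:
{"op": "servo_tool", "data": {
  "increments": [0, 0, 0.02, 0, 30, 0, 0, 0, 0, 30, 0, 0, 0, 0, 30, 0, 0, 0, 0, 30, 0, 0, 0, 0, 30, 0, 0, -0.15, 0, 30, 0, 0, -0.35, 0, 30, 0, 0, -0.4, 0, 30, 0, 0, -0.4, 0, 30, 0, 0, -0.3, 0, 30]
}}

```text
time_s: 11.68
position: [0.6016, 0.2847, 0.2761]
orientation: [0.526, 0.851, 0.001, 0.001]
force: [1.8, 0.8, -0.1]
gripper_width: 0.0329
grip_force: 39.8
```

```bash
python3 - <<'E'
from h import *
o=observe();print(o["gripper_width"],o["grip_force"])
go([.6342,-.0238,.275],116.5)
E
```

```text
0.03292138269138888 39.817460775375366
pos [0.6016 0.2847 0.2761] th 116.54 shift [-2.906 -1.087  0.008] yaw 0.0
```

Request:
{"op": "servo_tool", "data": {
  "increments": [-0.15, -0.056, 0, 0, 30, -0.326, -0.122, 0, 0, 30, -0.326, -0.122, 0, 0, 30, -0.326, -0.122, 0, 0, 30, -0.326, -0.122, 0, 0, 30, -0.326, -0.122, 0, 0, 30, -0.326, -0.122, 0, 0, 30, -0.326, -0.122, 0, 0, 30, -0.326, -0.122, 0, 0, 30, -0.148, -0.055, 0, 0, 30]
}}

```text
time_s: 12.52
position: [0.6337, -0.0286, 0.2711]
orientation: [0.528, 0.849, -0.001, -0.0]
force: [-0.1, -0.7, -0.7]
gripper_width: 0.0331
grip_force: 39.9
```

Request:
{"op": "servo_tool", "data": {
  "increments": [0, 0, 0.2, 0, 30, 0, 0, 0.3, 0, 30, 0, 0, 0.3, 0, 30, 0, 0, 0.13, 0, 30, 0, 0, 0, 0, 30, 0, 0, 0, 0, 30, 0, 0, 0, 0, 30]
}}

```text
time_s: 13.1
position: [0.635, -0.0239, 0.1815]
orientation: [0.526, 0.851, 0.001, 0.002]
force: [0.0, 1.1, 0.5]
gripper_width: 0.033
grip_force: 39.9
```

```bash
python3 - <<'E'
from h import *
go([.6342,-.0238,.13],116.5);print(observe()["force"].round(2))
E
```

```text
pos [ 0.635  -0.0239  0.1815] th 116.55 shift [ 0.005 -0.008  0.515] yaw 0.001
[0.04 1.08 0.53]
```

Request:
{"op": "servo_tool", "data": {
  "increments": [0, -0.008, 0, 0, 30, 0, 0, 0.1, 0, 30, 0, 0, 0.12, 0, 30, 0, 0, 0.12, 0, 30, 0, 0, 0.1, 0, 30, 0, 0, 0.07, 0, 30, 0, 0, 0, 0, 30, 0, 0, 0, 0, 30]
}}

```text
time_s: 13.77
position: [0.6342, -0.0245, 0.1291]
orientation: [0.526, 0.85, 0.001, 0.001]
force: [2.2, -0.7, 4.5]
gripper_width: 0.0331
grip_force: 40.3
```

```bash
python3 - <<'E'
from h import *
go([.6342,-.0238,.13],116.5);print(observe()["force"].round(2))
E
```

```text
pos [ 0.6342 -0.0245  0.1291] th 116.53 shift [ 0.006  0.004 -0.009] yaw 0.0
[ 2.15 -0.66  4.46]
```

Request:
{"op": "servo_tool", "data": {
  "increments": [0, 0, -0.005, 0, 65, 0, 0, 0, 0, 65, 0, 0, 0, 0, 65, 0, 0, 0, 0, 65, 0, 0, -0.1, 0, 65, 0, 0, -0.3, 0, 65, 0, 0, -0.35, 0, 65, 0, 0, -0.3, 0, 65, 0, 0, -0.15, 0, 65, 0, 0, 0, 0, 65]
}}

```text
time_s: 14.6
position: [0.6351, -0.0247, 0.2559]
orientation: [0.526, 0.85, 0.002, 0.005]
force: [0.4, 0.4, 1.8]
gripper_width: 0.0555
grip_force: 0.0
```

Request:
{"op": "servo_tool", "data": {
  "increments": [0, 0, 0, 0.077, 65, 0, 0, 0, 0.077, 65, 0, 0, 0, 0.077, 65, 0, 0, 0, 0.077, 65, 0, 0, 0, 0.077, 65, 0, 0, 0, 0.077, 65, 0, 0, 0, 0.077, 65, 0, 0, 0, 0.077, 65, 0, 0, 0, 0.077, 65, 0, 0, 0, 0.077, 65]
}}

```text
time_s: 15.43
position: [0.6326, -0.0244, 0.2471]
orientation: [0.917, 0.398, -0.001, -0.001]
force: [-0.7, -0.2, 0.1]
gripper_width: 0.0555
grip_force: 0.0
```

Request:
{"op": "servo_tool", "data": {
  "increments": [0, 0, 0, 0.077, 65, 0, 0, 0, 0.077, 65, 0, 0, 0, 0.076, 65, 0, 0, 0, 0, 65, 0, 0, 0, 0, 65]
}}

```text
time_s: 15.85
position: [0.6328, -0.0244, 0.2476]
orientation: [0.973, 0.231, -0.001, -0.0]
force: [-0.3, -1.6, -0.1]
gripper_width: 0.0556
grip_force: 0.0
```

```bash
python3 - <<'E'
from h import *
find("top","tall_1");find("top","short_1");find("scene","short_1")
print(observe()["q"].round(2))
go([.456,.2505,.25],26.5)
E
```

```text
top tall_1 0.75 [376 197  15  28] z 0.1314 circ [ 0.6392 -0.0851] mean [ 0.6393 -0.0833]
top tall_1 0.61 [347 201  14  27] z 0.1302 circ [ 0.6365 -0.0245] mean [ 0.6363 -0.0248]
top tall_1 0.53 [365 229  92  69] z 0.061 circ [ 0.5444 -0.1363] mean [ 0.5962 -0.0636]
top short_1 0.85 [215 292  19  16] z 0.0807 circ [0.4559 0.2518] mean [0.4554 0.2509]
scene short_1 0.76 [241 320  19  40] z 0.0804 circ [0.453 0.252] mean [0.452  0.2524]
[-0.13  0.28  1.17 -0.    1.7   0.98]
pos [ 0.6332 -0.0244  0.2487] th 26.58 shift [-0.355 -3.252 -0.013] yaw 0.001
```

Request:
{"op": "servo_tool", "data": {
  "increments": [-0.02, -0.16, 0, 0, 70, -0.039, -0.36, 0, 0, 70, -0.039, -0.36, 0, 0, 70, -0.039, -0.36, 0, 0, 70, -0.039, -0.36, 0, 0, 70, -0.039, -0.36, 0, 0, 70, -0.039, -0.36, 0, 0, 70, -0.039, -0.36, 0, 0, 70, -0.039, -0.36, 0, 0, 70, -0.023, -0.22, 0, 0, 70]
}}

```text
time_s: 16.98
position: [0.4538, 0.2539, 0.2492]
orientation: [0.973, 0.231, 0.0, -0.001]
force: [0.2, -0.4, -0.1]
gripper_width: 0.0597
grip_force: 0.0
```

Request:
{"op": "servo_tool", "data": {
  "increments": [0, 0, 0.1, 0, 70, 0, 0, 0.2, 0, 70, 0, 0, 0.1, 0, 70, 0, 0, 0, 0, 70, 0, 0, 0, 0, 70]
}}

```text
time_s: 17.4
position: [0.4558, 0.2505, 0.2077]
orientation: [0.973, 0.229, -0.001, 0.0]
force: [-0.4, 0.3, 1.5]
gripper_width: 0.0602
grip_force: 0.0
```

```bash
python3 - <<'E'
from h import *
find("wrist","short_1")
go([.456,.2515,.079],26.5)
E
```

```text
wrist short_1 0.57 [326 231  44  59] z 0.0802 circ [0.4553 0.2513] mean [0.4558 0.2515]
pos [0.4566 0.2509 0.2095] th 26.47 shift [-0.005 -0.008  1.305] yaw -0.0
```

Request:
{"op": "servo_tool", "data": {
  "increments": [-0.005, -0.007, 0.2, 0, 70, 0, 0, 0.3, 0, 70, 0, 0, 0.35, 0, 70, 0, 0, 0.25, 0, 70, 0, 0, 0.15, 0, 70, 0, 0, 0.055, 0, 70, 0, 0, 0, 0, 70, 0, 0, 0, 0, 70]
}}

```text
time_s: 18.17
position: [0.4563, 0.252, 0.0798]
orientation: [0.973, 0.229, 0.001, -0.0]
force: [1.4, -0.6, 0.8]
gripper_width: 0.0598
grip_force: 0.0
```

```bash
python3 - <<'E'
from h import *
go([.4557,.2514,.079],26.5);print(observe()["force"].round(2))
E
```

```text
pos [0.4563 0.252  0.0798] th 26.5 shift [-0.008  0.003  0.008] yaw 0.0
[ 1.43 -0.61  0.85]
```

Request:
{"op": "servo_tool", "data": {
  "increments": [0, 0, 0.005, 0, 30, 0, 0, 0, 0, 30, 0, 0, 0, 0, 30, 0, 0, 0, 0, 30, 0, 0, 0, 0, 30, 0, 0, -0.15, 0, 30, 0, 0, -0.35, 0, 30, 0, 0, -0.4, 0, 30, 0, 0, -0.4, 0, 30, 0, 0, -0.3, 0, 30]
}}

```text
time_s: 19.0
position: [0.4555, 0.252, 0.2415]
orientation: [0.973, 0.229, 0.002, -0.0]
force: [0.8, 1.1, 0.3]
gripper_width: 0.0328
grip_force: 39.8
```

```bash
python3 - <<'E'
from h import *
o=observe();print(o["gripper_width"],o["grip_force"])
go([.5269,.0121,.235],26.5)
E
```

```text
0.03275182829476368 39.78549063205719
pos [0.4555 0.252  0.2415] th 26.53 shift [-0.433  2.465  0.064] yaw 0.0
```

Request:
{"op": "servo_tool", "data": {
  "increments": [-0.025, 0.14, 0, 0, 30, -0.054, 0.307, 0, 0, 30, -0.054, 0.307, 0, 0, 30, -0.054, 0.307, 0, 0, 30, -0.054, 0.307, 0, 0, 30, -0.054, 0.307, 0, 0, 30, -0.054, 0.307, 0, 0, 30, -0.054, 0.307, 0, 0, 30, -0.03, 0.176, 0, 0, 30, 0, 0, 0, 0, 30]
}}

```text
time_s: 19.83
position: [0.5271, 0.0085, 0.2374]
orientation: [0.974, 0.227, -0.0, 0.001]
force: [0.8, -0.4, -0.9]
gripper_width: 0.0332
grip_force: 39.8
```

Request:
{"op": "servo_tool", "data": {
  "increments": [0, 0, 0.2, 0, 30, 0, 0, 0.3, 0, 30, 0, 0, 0.25, 0, 30, 0, 0, 0.17, 0, 30, 0, 0, 0, 0, 30, 0, 0, 0, 0, 30, 0, 0, 0, 0, 30]
}}

```text
time_s: 20.42
position: [0.5272, 0.0124, 0.1473]
orientation: [0.973, 0.23, 0.001, 0.0]
force: [-0.5, 0.1, -0.5]
gripper_width: 0.0329
grip_force: 39.8
```

```bash
python3 - <<'E'
from h import *
go([.5269,.0121,.095],26.5);print(observe()["force"].round(2))
E
```

```text
pos [0.5272 0.0124 0.1473] th 26.57 shift [-0.005  0.001  0.523] yaw 0.001
[-0.54  0.13 -0.51]
```

Request:
{"op": "servo_tool", "data": {
  "increments": [-0.004, 0, 0, 0, 30, 0, 0, 0.1, 0, 30, 0, 0, 0.12, 0, 30, 0, 0, 0.12, 0, 30, 0, 0, 0.1, 0, 30, 0, 0, 0.08, 0, 30, 0, 0, 0, 0, 30, 0, 0, 0, 0, 30]
}}

```text
time_s: 21.08
position: [0.5272, 0.0124, 0.0939]
orientation: [0.973, 0.229, 0.001, -0.0]
force: [3.0, 2.0, 3.0]
gripper_width: 0.0328
grip_force: 40.1
```

```bash
python3 - <<'E'
from h import *
go([.5269,.0121,.095],26.5);print(observe()["force"].round(2))
E
```

```text
pos [0.5272 0.0124 0.0939] th 26.52 shift [-0.004  0.002 -0.011] yaw 0.0
[3.04 2.03 3.  ]
```

Request:
{"op": "servo_tool", "data": {
  "increments": [0, 0, -0.005, 0, 65, 0, 0, 0, 0, 65, 0, 0, 0, 0, 65, 0, 0, 0, 0, 65, 0, 0, -0.1, 0, 65, 0, 0, -0.3, 0, 65, 0, 0, -0.4, 0, 65, 0, 0, -0.4, 0, 65, 0, 0, -0.3, 0, 65, 0, 0, -0.3, 0, 65]
}}

```text
time_s: 21.92
position: [0.526, 0.0116, 0.2777]
orientation: [0.973, 0.229, 0.001, 0.001]
force: [0.8, -0.6, -0.2]
gripper_width: 0.0555
grip_force: 0.0
```

Request:
{"op": "servo_tool", "data": {
  "increments": [0, -0.3, 0, 0, 65, 0, -0.4, 0, 0, 65, 0, -0.4, 0, 0, 65, 0, -0.3, 0, 0, 65, 0, 0, 0, 0, 65, 0, 0, 0, 0, 65]
}}

```text
time_s: 22.42
position: [0.4629, 0.138, 0.2753]
orientation: [0.973, 0.231, 0.001, 0.0]
force: [-0.4, -0.5, -0.8]
gripper_width: 0.0555
grip_force: 0.0
```

```bash
python3 - <<'E'
from h import *
for t in ("tall_1","short_1","tall_loaded_1","short_loaded","open_tube","white_bottle"): c,_=find("top",t,.4)
cv2.imwrite("pics/top9.png",cv2.resize(c["img"][150:330,120:540],None,fx=1.9,fy=1.9))
print(observe()["time_s"],observe()["dq"].round(3))
E
```

```text
top tall_1 0.7 [346 203  18  26] z 0.1303 circ [ 0.6365 -0.0248] mean [ 0.6365 -0.0249]
top tall_1 0.68 [376 198  20  23] z 0.1318 circ [ 0.6395 -0.0851] mean [ 0.6392 -0.085 ]
top short_1 0.62 [330 255  10  20] z 0.0957 circ [0.5261 0.0108] mean [0.5264 0.0108]
top tall_loaded_1 0.8 [381 274  21  23] z 0.1326 circ [ 0.4905 -0.0949] mean [ 0.4909 -0.0941]
top tall_loaded_1 0.51 [352 276  18  20] z 0.1327 circ [ 0.4875 -0.0339] mean [ 0.4867 -0.0345]
top short_loaded 0.77 [397 222  17  24] z 0.0983 circ [ 0.5973 -0.1303] mean [ 0.598  -0.1304]
top open_tube 0.67 [496 234  29  21] z 0.099 circ [ 0.5725 -0.3473] mean [ 0.5768 -0.3474]
23.0167 [ 0.005 -0.001 -0.001 -0.001  0.001 -0.001]
```

View pics/top9.png

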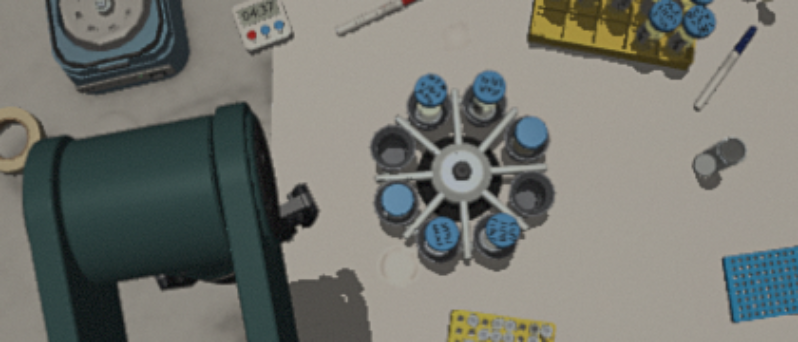

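The crop shows six filled buckets in opposing pairs: talls at (430,90) and (490,90) across from (500,235) and (440,238), and shorts at (397,200) and (530,137). The cap heights match fully seated tubes, and the open tube at (715,160) has not moved.

```bash
python3 -c "
from plant import *
print(sign_off())"
```

```text
the job is handed in; nothing more can be done
None
```

The job is handed in: the two tall tubes and the short one are seated upright across the hub from loaded tubes of their own size. I didn't disturb the loaded tubes, the open tube or the white bottle, though the arm hid the bottle in the last picture; about 23 s of the 80 s was used.

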